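# Park the spoon across the pot and set the click timer

## Robot

A 6-joint arm with a two-finger parallel gripper is mounted at the origin on a cart in front of the work surface, level with it; the furniture and walls round the work are solid. World frame = base frame: x ahead of the robot, y to its left, z up, the work surface at z = 0. Lengths are in m, angles in degrees, forces in N, time in s.
With the tool pointing down it reaches from about 0.35 to 0.875 m from the base axis. Payload 4.2 kg.
Tool frame: the origin (TCP) lies midway between the tips of the shut fingers; the grasp point (between the pads) lies 19 mm behind it; z points along the fingers, x is the direction in which the jaws open and shut, and the axes are right-handed (so a half turn about z gives the same grasp; the last joint's range is limited). The gripper opens to 87 mm and grips with 3 to 60 N. Pads are 19 mm wide; open, the fingers measure 117 mm over their backs; the gripper's body (75 mm by 190 mm) begins 51 mm behind the grasp point.
Start: joints at [-54.74, 22.042, 0.453, 0, -68.411, -14.817], TCP at [0.218, -0.586, 0.223] pointing down, gripper open.
Joint ranges: [-179.83, 179.83], [-69.29, 118.12], [-61.27, 80.66], [-181.25, 117.63], [-171.15, -9.14], [-177.46, 177.46]. Speed limits (degrees/s): [159.86, 159.86, 180, 180, 180, 180].

## Interface

Orientations are given as a 3x3 rotation matrix whose columns are the frame's x, y, z axes.
In Python, from station import sense, capture, finish_job, find_in gives the robot as it stands.
- The arm moves only by the shell command python3 -m creep 'ROWS'. ROWS is JSON, a list of rows, each a list of 7 numbers: the shift along the tool's x, y, z in mm, then the turn, a rotation vector about the tool's x, y, z in degrees, then the opening, from 0 (shut) to 1 (fully open). A call has exactly 10 rows; each row shifts and turns the commanded pose from where the row before left it, along the tool's axes as they then stand; what a row does not reach is not made up. A row lasts 1/8 s, in which the tool goes at most 62.5 mm and 10.7 degrees, less where a joint would pass 70% of its speed; a pose out of reach is approached as far as the arm can. A call with a gripper value outside its range is refused whole. The fingers move at their own pace and stop on an object; the grip force is fixed at half the most. Time passes only in rows, so rows that do not move let the fingers close, or fill a call up. It gives the time, the measured TCP pose, the force and the opening at its end, in the units of the state.
- sense(): the state, without advancing time (a new reading comes with each control period).
- capture(name): name is "scene" or "top" or "wrist"; returns a dict with "color" (384x512x3 uint8, blue, green, red), "vertical_fov" (degrees; the focal length in pixels is half the picture's height over the tangent of half this angle, whatever the lens; pixels are square), "cx", "cy" (the principal point, pixels), "R" (3x3) and "t" (3): a world point X has camera coordinates R X + t. Camera axes: x right, y down, z forward; pixel columns grow to the right and rows downward; lengths in m; the calibration is good to about 2 mm. A picture is of the moment at which its call begins. There is no depth.
- finish_job(): hands the job in, once; it reports no verdict.
Trained networks look in the newest picture that a camera, given by its name, has taken for a name from the list of things; names that differ only in an ending like _2 or _b are one class to them, and where a whole thing is asked for, a point or a joint stands for the part that bears it (a point fixed in the world has none). Each returns a list of dicts, best first, with "p" (0 to 1); they miss things now and then, are a little off and sometimes report something else, mostly with a low value. They report only what shows in the picture. A call takes as long as a camera call.
- find_in(camera, name): "xy" ([column, row] in pixels, amid what is visible of it).
The state is a dict: "time_s": time; "joints": joint angles; "joint_velocities": joint speeds; "effort": joint torques, N m; "tcp_pos": TCP position; "ee_rot": TCP orientation; "wrist_force": force on the tool from outside, world axes, zero at the start; "moment": the same for the moment, N m; "gripper_width": opening from 0.0 (shut) to 1.0 (fully open).
Only numpy, scipy, OpenCV 4.12 (cv2) and the standard library are available. Lean on these libraries where they do the work, as an engineer would, in place of code of your own. Each camera call takes 0.05 s, during which the arm holds its last target. There are 200 camera calls.

## Task

Start the resting interval for the pot: gently lay the wooden spoon level across the pot's rim, with its middle over the middle of the pot so that it bridges the mouth and sticks out on both sides, and let go of it. Then turn the knob of the click timer with the sloped front until it rests in the eighth click from its zero stop (clockwise; one mark per click, and zero, four, eight and twelve have long marks), and let go. Leave the pot and the other kitchen things standing where they are.

Things in the scene. Friction and masses are not known exactly. Their poses are not given: they have to be found in the camera images.
- spoon: flat wooden spoon, 280 mm long, about 60 g, lying right way up. Origin under the middle of its length, on its underside; x runs from handle to dish, z up out of the dish. Handle: a straight bar 13 mm wide, 10 mm thick, from x = -140 to +78 mm; oval dish, 44 mm wide, 10 mm thick, x = +72 to +140 mm. It balances within 5 mm of its origin.
- spoon_mid (a point): middle of the spoon: 5 mm above spoon's origin, at half its thickness
- pot: open round steel casserole pot, about 1 kg, empty, standing loose. Origin at the centre of its underside, z up. Rim 85 mm above the origin, rim outer diameter 178 mm, wall a few mm. Two loop handles at +y and -y reach 115 mm from the axis at a height of 59 to 74 mm, below the rim.
- pot_rim (a point): centre of the pot's mouth, at the height of the rim (85 mm above its underside)
- timer: click timer: white wedge-shaped desk case, fixed, 130 x 130 mm, 30 mm high in front and 79 mm at the back; its flat panel slopes up from front to back at 25 degrees from horizontal and carries a black round knob and 13 dark marks. Origin at the centre of the underside; -x is its front, z up.
- dial_grip (a point): point on the knob's axis, 22 mm above the panel; turns with the knob; z points out of the panel along the axis (25 degrees from vertical, leaning to the case's front). The knob is a fluted cylinder, 46 mm in diameter, from 4 to 33 mm above the panel, which is flat and clear round it. A white line on its top and a white nib at its foot point to the marks.
- timer_dial (a joint): knob angle, rad: 0 at the zero stop, grows clockwise (seen facing the knob; a negative turn about dial_grip's z). Sprung detents every 24 degrees: click n rests at 0.4189 n, n = 0 to 12 (end stop); let go between clicks it snaps to the nearer. About 0.15 N m a click. Click 8 is 3.351 rad. Starts at one of clicks 1 to 5. The nib points straight uphill at click 6, lower left at 0.
- spice_jar: spice jar, bystander, 44 mm in diameter, 105 mm high; origin under its centre. Behind it stands a fixed tub stacked with cartons, 0.4 m high, whose nearest corner is about 0.62 m ahead of the robot's base axis and 0.05 m to its right.
- bottle: plain bottle, full, fixed in place, bystander, 77 mm in diameter, 196 mm high; origin under its centre
- sugar_jar: round sugar jar with screw lid, fixed in place, bystander, 90 mm in diameter, 140 mm high; origin under its centre
- small_weight: small brass balance weight with a knob, on the other side of the spoon, bystander, 29 mm in diameter, 30 mm high; origin under its centre
- weight: brass balance weight with a knob, standing beside the spoon's handle, bystander, 37 mm in diameter, 35 mm high; origin under its centre

How it is judged (in metres and radians):
On the way, in this order (a step that is already met when the one before it is completed fails the run):
1. the spoon lies across the pot's rim, released (horizontal distance between spoon_mid and pot_rim below 0.045 m and height (world z) of spoon_mid between 0.083 and 0.105 m and angle between spoon's own x axis and vertical between 1.451 and 1.691 rad and contact force between spoon and pot above 0.05 N and contact force between the fingers and spoon below 0.05 N and linear speed of spoon below 0.03 m/s), for 0.3 s.
2. the knob stands in the eighth click (value of joint timer_dial between 3.204 and 3.498 rad), for 0.2 s.
At the end, for the whole second after the job is handed in: The spoon rests on the pot's rim, released and still, level within 7 degrees, its middle within 45 mm of the pot's axis; the knob rests in the eighth click (within a third of a click), released and still (all of step 1 and all of step 2 and velocity of joint timer_dial below 0.05 rad/s and contact force between the fingers and timer below 0.05 N); the robot touches nothing.
It fails at once if the pot is pushed more than 30 mm (distance of pot from where it was at the start of the episode above 0.03 m).
It fails at once if the spoon is slammed or pressed onto the pot with more than 20 N (contact force between spoon and pot above 20 N).
It fails at once if the spice jar or a balance weight is knocked over or moved more than 30 mm (distance of any of spice_jar, small_weight, weight from where it was at the start of the episode above 0.03 m or angle between any of spice_jar, small_weight, weight's own z axis and vertical above 0.5 rad).
It also fails if it takes over 72 s, if anything falls off the work surface, if the arm or the gripper's body presses on something with over 40 N, if the wrist force passes 120 N, or if a joint passes its speed limit or range.

## Working session

There is one attempt and no reset: what is moved stays moved. The work goes in short steps, Python scripts to look and compute and a shell command to move; the robot and the scene stay as the last step left them, time stands still between calls to the robot, and variables do not carry over. Pictures are saved under pics/ and viewed, about 8 in all and at most 12, crops included, and the job is handed in when it is done.

```bash
mkdir -p pics; ls; cat > h.py <<'E'
import numpy as np, cv2
from station import sense, capture, finish_job, find_in
def cap(n,fn=None):
    c=capture(n); c['R']=np.array(c['R']);c['t']=np.array(c['t']);c['f']=192/np.tan(np.radians(c['vertical_fov'])/2)
    if fn: cv2.imwrite('pics/'+fn,c['color'])
    return c
def ray(c,uv,z):
    d=c['R'].T@np.array([(uv[0]-c['cx'])/c['f'],(uv[1]-c['cy'])/c['f'],1]); o=-c['R'].T@c['t']
    return o+d*(z-o[2])/d[2]
def proj(c,X):
    p=c['R']@np.array(X)+c['t']; return [c['cx']+c['f']*p[0]/p[2],c['cy']+c['f']*p[1]/p[2]]
E
python3 - <<'E'
from h import *
np.set_printoptions(precision=3,suppress=True)
H={'spoon':.005,'pot':.06,'timer':.05,'dial_grip':.07,'spice_jar':.06,'bottle':.1,'sugar_jar':.07,'small_weight':.015,'weight':.017}
ims=[]
for n in ['scene','top']:
    c=cap(n,n+'.png'); ims.append(c['color'])
    print(n,c['vertical_fov'],'cam',-c['R'].T@c['t'])
    for k,z in H.items():
        for r in find_in(n,k)[:2]: print(k,np.round(r['p'],2),np.round(r['xy']),ray(c,r['xy'],z))
cv2.imwrite('pics/top1.png',ims[1])
s=sense();print(s)
E
```

```text
pics
scene 49.02236529893463 cam [-0.103 -1.24   0.817]
spoon 0.87 [313. 275.] [ 0.514 -0.461  0.005]
pot 0.69 [207. 171.] [0.464 0.23  0.06 ]
pot 0.22 [265. 163.] [0.716 0.189 0.06 ]
timer 0.28 [208. 142.] [0.602 0.555 0.05 ]
dial_grip 0.53 [287. 216.] [ 0.564 -0.233  0.07 ]
spice_jar 0.39 [313. 276.] [ 0.469 -0.517  0.06 ]
bottle 0.65 [267. 159.] [0.698 0.141 0.1  ]
sugar_jar 0.62 [208. 143.] [0.576 0.488 0.07 ]
top 44.886706871906256 cam [-0.531  0.438  1.587]
spoon 0.76 [338. 163.] [ 0.591 -0.471  0.005]
pot 0.87 [192. 223.] [0.522 0.25  0.06 ]
timer 0.69 [287. 177.] [ 0.584 -0.204  0.05 ]
dial_grip 0.67 [292. 172.] [ 0.582 -0.228  0.07 ]
dial_grip 0.3 [243. 196.] [0.551 0.018 0.07 ]
spice_jar 0.53 [243. 199.] [0.546 0.018 0.06 ]
spice_jar 0.23 [194. 220.] [0.531 0.238 0.06 ]
bottle 0.62 [187. 184.] [0.686 0.207 0.1  ]
sugar_jar 0.89 [135. 234.] [0.558 0.467 0.07 ]
weight 0.61 [335. 201.] [ 0.404 -0.34   0.017]
{'time_s': 1.0, 'joints': array([-54.742,  22.042,   0.455,  -0.   , -68.411, -14.816]), 'joint_velocities': array([ 0.047,  0.042,  0.035, -0.041, -0.014, -0.001]), 'effort': array([  0.   , -39.048,  18.763,   4.225,   0.015,  -0.   ]), 'tcp_pos': array([ 0.218, -0.586,  0.223]), 'ee_rot': array([[-0.349,  0.937,  0.   ],
       [ 0.937,  0.349, -0.   ],
       [-0.   ,  0.   , -1.   ]]), 'wrist_force': array([0.9  , 0.457, 0.031]), 'moment': array([-0.021, -0.061,  0.039]), 'gripper_width': 1.0025014636877525}
```

View pics/top.png

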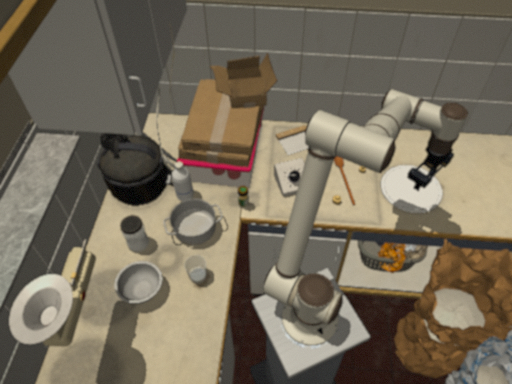

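View pics/scene.png

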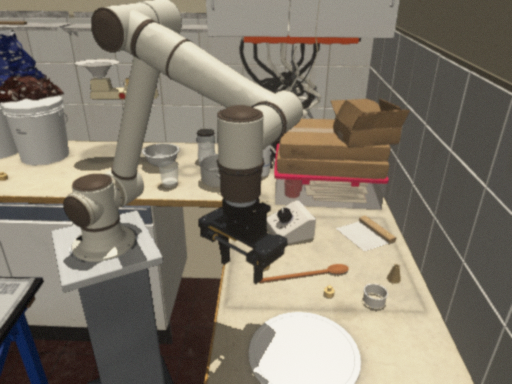

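The top view shows the spoon with its dish at (338,160) and handle end at (353,203), brass bits at about (336,200) and (362,169), the timer at (288,177), the spice jar at (243,196), the pot at (193,223) and the bottle at (182,182). The scene view shows the spoon from (258,280) to (345,269) and brass at (329,293). Next I'll move above the spoon and use the wrist camera.

```bash
python3 - <<'E'
from h import *
np.set_printoptions(precision=3,suppress=True)
t=cv2.imread('pics/top.png');s=cv2.imread('pics/scene.png')
a=cv2.resize(t[140:220,265:385],None,fx=5,fy=5,interpolation=cv2.INTER_CUBIC)
cv2.imwrite('pics/crop_t.png',a)
c=cap('top');d=cap('scene')
for uv in [(338,158),(353,203),(336,200),(362,169)]: print(uv,ray(c,uv,.01))
for uv in [(347,268),(258,280),(329,293)]: print(uv,ray(d,uv,.01))
w=cap('wrist','w0.png');print(w['vertical_fov'],-w['R'].T@w['t'],w['R'])
E
```

```text
(338, 158) [ 0.614 -0.481  0.01 ]
(353, 203) [ 0.366 -0.408  0.01 ]
(336, 200) [ 0.41  -0.351  0.01 ]
(362, 169) [ 0.511 -0.545  0.01 ]
(347, 268) [ 0.62  -0.486  0.01 ]
(258, 280) [ 0.356 -0.411  0.01 ]
(329, 293) [ 0.505 -0.55   0.01 ]
62.73192889198892 [ 0.15  -0.611  0.385] [[-0.349  0.937 -0.002]
 [ 0.901  0.337  0.272]
 [ 0.256  0.094 -0.962]]
```

View pics/crop_t.png

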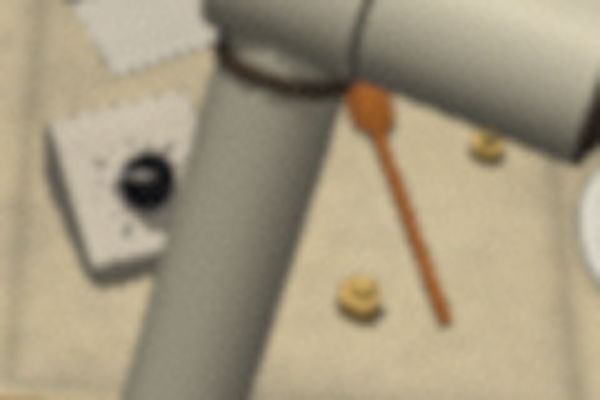

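The crop shows the timer on the left with the knob at about (148,180), the weight at (360,295), the spoon from (370,90) to (443,322), and the small weight at (488,147). Both cameras agree on the spoon's middle, about (0.488,-0.447), pointing -16°.

```bash
python3 -m creep '[[6,50,0,0,0,0,0.6],[6,50,0,0,0,0,0.6],[6,50,0,0,0,0,0.6],[6,50,0,0,0,0,0.6],[6,50,0,0,0,0,0.6],[6,51,0,0,0,0,0.6],[0,0,0,0,0,9,0.6],[0,0,0,0,0,9,0.6],[0,0,0,0,0,9,0.6],[0,0,0,0,0,9,0.6]]'
python3 - <<'E'
from h import *
np.set_printoptions(precision=3,suppress=True)
w=cap('wrist','w1.png'); c=cap('top','top2.png')
hsv=cv2.cvtColor(w['color'],cv2.COLOR_BGR2HSV)
m=cv2.inRange(hsv,(5,150,60),(16,255,255))
n,l,st,ce=cv2.connectedComponentsWithStats(m); print(st[1:][st[1:,4]>100])
i=1+st[1:,4].argmax(); ys,xs=np.where(l==i)
P=np.array([ray(w,p,.01)[:2] for p in zip(xs,ys)])
mu=P.mean(0);u=np.linalg.svd(P-mu,full_matrices=False)[2][0];u*=np.sign(u[0]);q=(P-mu)@u
print(mu,u,np.degrees(np.arctan2(u[1],u[0])),mu+q.min()*u,mu+q.max()*u, np.ptp(q))
for k in ['weight','small_weight','spoon']:
  for r in find_in('wrist',k)[:2]: print(k,r['p'],r['xy'],ray(w,r['xy'],.015))
for k,z in dict(timer=.05,dial_grip=.07,pot=.06,spice_jar=.06,bottle=.1,sugar_jar=.07).items():
  for r in find_in('top',k)[:2]: print(k,r['p'],r['xy'],ray(c,r['xy'],z))
E
```

```text
time_s: 2.4
tcp_pos: [0.4879, -0.4467, 0.2225]
ee_rot: [[0.273, 0.962, -0.0], [0.962, -0.273, 0.0], [0.0, -0.0, -1.0]]
wrist_force: [-0.4, -0.1, 0.8]
gripper_width: 0.603
[]
[ 0.394 -0.413] [1. 0.] 0.0 [ 0.394 -0.413] [ 0.394 -0.413] 0.0
weight 0.85 [314.9, 76.3] [ 0.411 -0.352  0.015]
small_weight 0.89 [180.8, 204.4] [ 0.512 -0.545  0.015]
spoon 0.79 [254.1, 170.8] [ 0.496 -0.446  0.015]
spoon 0.41 [183.0, 202.7] [ 0.511 -0.541  0.015]
dial_grip 0.45 [180.9, 183.3] [0.724 0.225 0.07 ]
pot 0.97 [192.1, 222.8] [0.522 0.249 0.06 ]
pot 0.58 [304.7, 182.5] [ 0.516 -0.253  0.06 ]
bottle 0.69 [184.2, 179.4] [0.713 0.21  0.1  ]
bottle 0.33 [335.4, 198.9] [ 0.362 -0.306  0.1  ]
sugar_jar 0.81 [133.3, 234.3] [0.56  0.474 0.07 ]
```

View pics/w1.png

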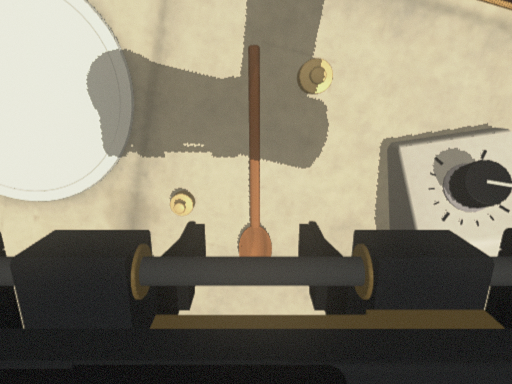

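The wrist view shows the spoon almost along column 254, with its handle end at (254,45) and the dish at (255,240). The weight is at (316,76), the small weight at (181,204), and the knob at (478,184).

```bash
python3 - <<'E'
from h import *
np.set_printoptions(precision=4,suppress=True)
w=cap('wrist')
a=ray(w,(254,45),.005)[:2];b=ray(w,(255,215),.01)[:2];u=(b-a)/np.linalg.norm(b-a)
print(w['cx'],a,b,np.degrees(np.arctan2(u[1],u[0])),'mid',a+.14*u)
s=sense();R=s['ee_rot'];m=a+.14*u
print('shift tool mm',1000*R.T@(np.r_[m,0.003]-s['tcp_pos']))
for uv,z in [((478,184),.095)]: print(ray(w,uv,z))
E
```

```text
251.60830132040928 [ 0.3603 -0.4085] [ 0.5524 -0.4601] -15.046182521098995 mid [ 0.4955 -0.4448]
shift tool mm [  3.9189   6.9919 219.5504]
[ 0.5482 -0.2396  0.095 ]
```

```bash
python3 -m creep '[[4,7,40,0,0,0,0.6],[0,0,40,0,0,0,0.6],[0,0,40,0,0,0,0.6],[0,0,40,0,0,0,0.6],[0,0,30,0,0,0,0.6],[0,0,18,0,0,0,0.6],[0,0,10,0,0,0,0.6],[0,0,0,0,0,0,0],[0,0,0,0,0,0,0],[0,0,0,0,0,0,0]]'
```

```text
time_s: 4.25
tcp_pos: [0.4962, -0.4451, 0.0058]
ee_rot: [[0.268, 0.963, 0.002], [0.963, -0.268, -0.001], [-0.001, 0.002, -1.0]]
wrist_force: [-0.1, 0.3, 0.2]
gripper_width: 0.348
```

```bash
python3 -m creep '[[0,0,0,0,0,0,0],[0,0,0,0,0,0,0],[0,0,0,0,0,0,0],[0,0,-10,0,0,0,0],[0,0,-30,0,0,0,0],[0,0,-50,0,0,0,0],[0,0,-50,0,0,0,0],[0,0,-50,0,0,0,0],[0,0,-30,0,0,0,0],[0,0,0,0,0,0,0]]'
python3 - <<'E'
from h import *
w=cap('wrist','w2.png');c=cap('top','top3.png');print(sense()['joints'])
for r in find_in('top','pot')[:1]: print(r,ray(c,r['xy'],.06))
t=c['color'][90:280,100:320]
cv2.imwrite('pics/m.png',np.vstack([cv2.resize(w['color'],(400,300)),cv2.resize(t,(400,300))[:, :]]) )
E
```

```text
time_s: 5.5
tcp_pos: [0.4967, -0.4455, 0.2284]
ee_rot: [[0.268, 0.963, 0.006], [0.963, -0.268, -0.004], [-0.002, 0.007, -1.0]]
wrist_force: [0.8, 0.1, -0.9]
gripper_width: 0.143
[-2.80238190e+01  2.59937466e+01  6.90362351e+00 -5.81255242e-02
 -7.09815198e+01 -7.75368499e+01]
{'xy': [192.6, 222.4], 'p': 0.72} [0.52310018 0.24647504 0.06      ]
```

View pics/m.png

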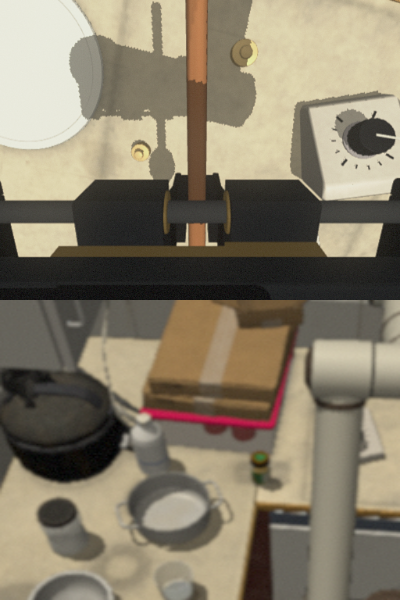

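The spoon is gripped (opening 0.143 is about 12.4 mm) and level in the wrist view. The pot is at roughly (0.52,0.25). I'll carry the spoon on the inner side of the tub, then look.

```bash
python3 -m creep '[[20,-10,0,0,0,0,0],[40,-21,0,0,0,0,0],[45,-23,0,0,0,0,0],[45,-24,0,0,0,0,0],[45,-24,0,0,0,0,0],[45,-24,0,0,0,0,0],[45,-23,0,0,0,0,0],[46,-23,0,0,0,0,0],[0,0,0,0,0,-9,0],[0,0,0,0,0,-9,0]]' && python3 -m creep '[[0,0,0,0,0,-9,0],[0,0,0,0,0,-9,0],[0,0,0,0,0,-9,0],[25,18,0,0,0,0,0],[39,30,0,0,0,0,0],[39,30,0,0,0,0,0],[39,30,0,0,0,0,0],[39,30,0,0,0,0,0],[35,26,0,0,0,0,0],[18,14,0,0,0,0,0]]'
python3 - <<'E'
from h import *
w=cap('wrist','w3.png')
for k in ['pot','bottle','spoon']:
  for r in find_in('wrist',k)[:1]: print(k,r,ray(w,r['xy'],.07))
E
```

```text
time_s: 6.9
tcp_pos: [0.4176, -0.079, 0.2232]
ee_rot: [[-0.05, 0.999, -0.003], [0.999, 0.05, -0.0], [-0.0, -0.003, -1.0]]
wrist_force: [-0.7, 0.5, -0.8]
gripper_width: 0.144
time_s: 8.15
tcp_pos: [0.4581, 0.2129, 0.2228]
ee_rot: [[-0.493, 0.87, -0.003], [0.87, 0.493, -0.002], [-0.001, -0.003, -1.0]]
wrist_force: [0.7, -0.5, -1.5]
gripper_width: 0.145
pot {'xy': [222.7, 206.8], 'p': 0.85} [0.50274547 0.20207203 0.07      ]
bottle {'xy': [228.8, 205.6], 'p': 0.19} [0.49838675 0.20704483 0.07      ]
spoon {'xy': [251.5, 135.0], 'p': 0.71} [0.42236309 0.19151505 0.07      ]
```

View pics/w3.png

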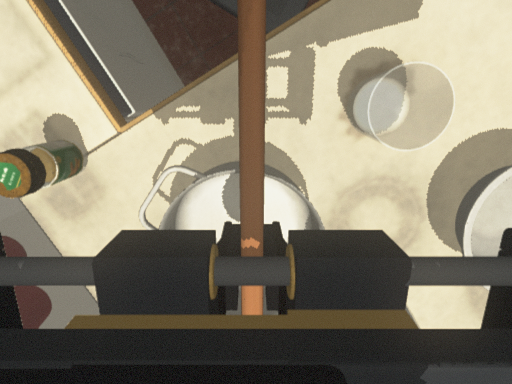

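The wrist view shows the near part of the pot's rim: top at about (240,168), left side at (163,225), right side at (322,222). The jar is at (25,170) and the spoon is along column 252. I'll fit the rim circle at z = 0.085 with the known radius.

```bash
python3 - <<'E'
from h import *
from scipy.optimize import least_squares
np.set_printoptions(precision=4,suppress=True)
w=cap('wrist')
pts=[(163,225),(175,204),(195,184),(215,173),(240,169),(268,171),(290,182),(310,201),(323,223)]
P=np.array([ray(w,p,.085)[:2] for p in pts])
f=least_squares(lambda c:np.hypot(*(P-c).T)-.089,[.52,.25]);print('r known',f.x,f.fun*1000)
g=least_squares(lambda c:np.hypot(*(P-c[:2]).T)-c[2],[.52,.25,.089]);print(g.x)
c=cap('top');t=c['color'][180:262,150:240]
# overlay the hypothesised rim in top
im=cv2.resize(c['color'][180:262,150:240],None,fx=6,fy=6,interpolation=cv2.INTER_CUBIC)
for ctr,col in [(f.x,(0,0,255)),([.522,.248],(0,255,0))]:
  for a in np.arange(0,6.28,.1):
    u=proj(c,[ctr[0]+.089*np.cos(a),ctr[1]+.089*np.sin(a),.085]);cv2.circle(im,(int((u[0]-150+.5)*6),int((u[1]-180+.5)*6)),2,col,-1)
wi=w['color'].copy()
for a in np.arange(0,6.28,.05):
  u=proj(w,[f.x[0]+.089*np.cos(a),f.x[1]+.089*np.sin(a),.085]);cv2.circle(wi,(int(u[0]),int(u[1])),1,(0,0,255),-1)
wi=wi[130:300,100:400]
cv2.imwrite('pics/rim.png',np.hstack([im,cv2.resize(wi,(250,142*im.shape[0]//142))[:im.shape[0]]]))
s=sense();R=s['ee_rot'];print(1000*R.T@(np.r_[f.x,.2]-s['tcp_pos']))
E
```

```text
r known [0.5316 0.2421] [-0.5428 -1.615  -0.5727  0.8526  0.5077  1.7234  0.1492 -1.4524 -1.3422]
[0.5287 0.2404 0.0863]
[-8.2491 79.5837 24.0646]
```

View pics/rim.png

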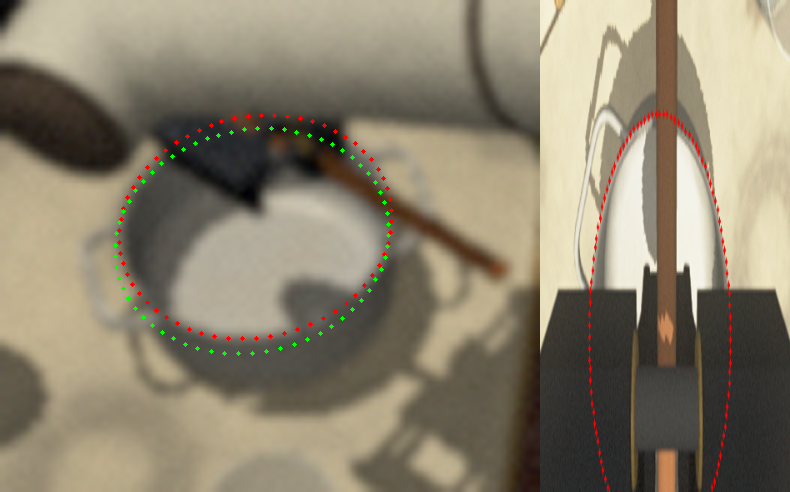

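Both fits agree within 10 mm: rim centre about (0.527,0.244). I'll move over it and descend, keeping the last millimetres slow.

```bash
python3 -m creep '[[-3,30,0,0,0,0,0],[-4,45,0,0,0,0,0],[0,0,30,0,0,0,0],[0,0,40,0,0,0,0],[0,0,30,0,0,0,0],[0,0,15,0,0,0,0],[0,0,6,0,0,0,0],[0,0,2,0,0,0,0],[0,0,0,0,0,0,0],[0,0,0,0,0,0,0]]'
```

```text
time_s: 9.7
tcp_pos: [0.5278, 0.2426, 0.1024]
ee_rot: [[-0.492, 0.871, 0.001], [0.871, 0.492, 0.001], [0.0, 0.002, -1.0]]
wrist_force: [0.8, 0.0, -0.1]
gripper_width: 0.138
```

```bash
python3 -m creep '[[0,0,2,0,0,0,0],[0,0,2,0,0,0,0],[0,0,1,0,0,0,0],[0,0,1,0,0,0,0],[0,0,1,0,0,0,0],[0,0,0,0,0,0,0],[0,0,0,0,0,0,0],[0,0,0,0,0,0,0],[0,0,0,0,0,0,0],[0,0,0,0,0,0,0]]'; python3 -c "
from h import *
s=sense();print(s['wrist_force'],s['moment'])"
```

```text
time_s: 10.95
tcp_pos: [0.5274, 0.2423, 0.0946]
ee_rot: [[-0.492, 0.871, 0.0], [0.871, 0.492, 0.0], [0.0, 0.0, -1.0]]
wrist_force: [0.0, 0.4, -1.0]
gripper_width: 0.141
[ 0.02526488  0.38641056 -0.95140302] [-0.05102949 -0.00150964  0.03784295]
```

```bash
python3 -m creep '[[0,0,1,0,0,0,0],[0,0,0,0,0,0,0],[0,0,1,0,0,0,0],[0,0,0,0,0,0,0],[0,0,1,0,0,0,0],[0,0,0,0,0,0,0],[0,0,0,0,0,0,0],[0,0,0,0,0,0,0],[0,0,0,0,0,0,0],[0,0,0,0,0,0,0]]'; python3 -c "
from h import *
s=sense();print(s['wrist_force'],s['moment'])"
```

```text
time_s: 12.2
tcp_pos: [0.5274, 0.2423, 0.0916]
ee_rot: [[-0.492, 0.871, 0.0], [0.871, 0.492, 0.0], [0.0, 0.0, -1.0]]
wrist_force: [0.2, -0.1, -1.1]
gripper_width: 0.145
[ 0.18970978 -0.08406433 -1.05555775] [0.03665479 0.03581671 0.01217271]
```

```bash
python3 -m creep '[[0,0,0.5,0,0,0,0],[0,0,0,0,0,0,0],[0,0,0.5,0,0,0,0],[0,0,0,0,0,0,0],[0,0,0.5,0,0,0,0],[0,0,0,0,0,0,0],[0,0,0,0,0,0,0],[0,0,0,0,0,0,0],[0,0,0,0,0,0,0],[0,0,0,0,0,0,0]]'; python3 -c "
from h import *
s=sense();print(s['wrist_force'],s['moment'])"
```

```text
time_s: 13.45
tcp_pos: [0.5274, 0.2423, 0.0901]
ee_rot: [[-0.492, 0.871, -0.0], [0.871, 0.492, 0.0], [0.0, 0.0, -1.0]]
wrist_force: [-0.1, 0.5, -1.7]
gripper_width: 0.14
[-0.05384559  0.46500128 -1.68370967] [0.03979626 0.00501239 0.01750902]
```

```bash
python3 -m creep '[[0,0,0.5,0,0,0,0],[0,0,0,0,0,0,0],[0,0,0.5,0,0,0,0],[0,0,0,0,0,0,0],[0,0,0,0,0,0,0],[0,0,0,0,0,0,0],[0,0,0,0,0,0,0],[0,0,0,0,0,0,0],[0,0,0,0,0,0,0],[0,0,0,0,0,0,0]]'; python3 -c "
from h import *
s=sense();print(s['wrist_force'],s['moment'])"
```

```text
time_s: 14.7
tcp_pos: [0.5275, 0.2423, 0.0895]
ee_rot: [[-0.492, 0.871, 0.0], [0.871, 0.492, 0.0], [-0.0, 0.0, -1.0]]
wrist_force: [-2.9, -0.5, 5.9]
gripper_width: 0.141
[-2.86354929 -0.46352963  5.91406198] [-0.11576444  0.57334244  0.02046962]
```

Contact at about 6–7 N. Now I'll release and rise.

```bash
python3 -m creep '[[0,0,0,0,0,0,0.25],[0,0,0,0,0,0,0.5],[0,0,0,0,0,0,0.5],[0,0,0,0,0,0,0.5],[0,0,-5,0,0,0,0.5],[0,0,-15,0,0,0,0.5],[0,0,-30,0,0,0,0.5],[0,0,-50,0,0,0,0.5],[0,0,-40,0,0,0,0.5],[0,-30,0,0,0,0,0.7]]'
python3 - <<'E'
from h import *
w=cap('wrist','w4.png');c=cap('top','top4.png');d=cap('scene','s4.png');print(sense()['wrist_force'])
a=cv2.resize(c['color'][140:270,140:300],(480,390),interpolation=cv2.INTER_CUBIC)
b=cv2.resize(w['color'],(300,225))
e=cv2.resize(d['color'][110:220,140:300],(300,206))
im=np.zeros((431,780,3),np.uint8);im[:390,:480]=a;im[:225,480:]=b;im[225:,480:]=e
cv2.imwrite('pics/m4.png',im)
E
```

```text
time_s: 15.95
tcp_pos: [0.5039, 0.2292, 0.2341]
ee_rot: [[-0.492, 0.871, 0.009], [0.871, 0.492, 0.006], [0.001, 0.01, -1.0]]
wrist_force: [-0.6, 0.0, -1.2]
gripper_width: 0.552
[ 0.02623401 -0.10981177 -0.18565595]
```

View pics/m4.png

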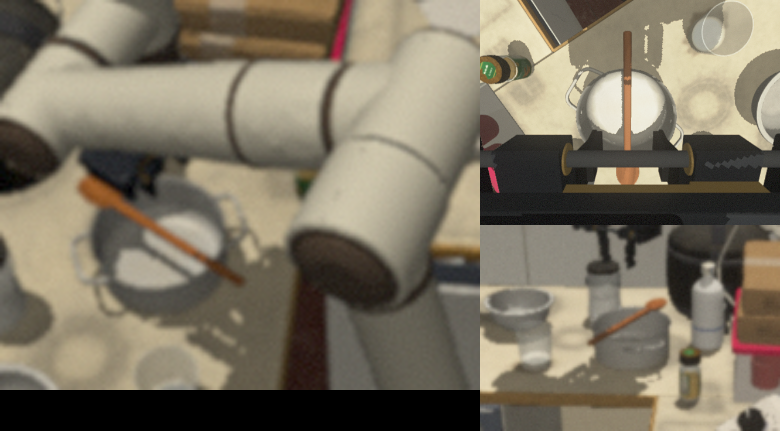

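The spoon bridges the pot's mouth and is released, with both ends sticking out (top view inset (80,185) to (242,282)). The pot hasn't moved, and the jar and bottle are standing. On to the timer, again inside the tub.

```bash
python3 -m creep '[[-30,-30,0,0,0,0,0.75],[-38,-38,0,0,0,0,0.75],[-40,-40,0,0,0,0,0.75],[-40,-40,0,0,0,0,0.75],[-40,-39,0,0,0,0,0.75],[-40,-38,0,0,0,0,0.75],[0,0,0,0,0,9,0.75],[0,0,0,0,0,9,0.75],[0,0,0,0,0,9,0.75],[0,0,0,0,0,8,0.75]]' && python3 -m creep '[[-20,30,0,0,0,0,0.75],[-27,40,0,0,0,0,0.75],[-30,42,0,0,0,0,0.75],[-30,42,0,0,0,0,0.75],[-28,41,0,0,0,0,0.75],[0,0,-15,0,0,0,0.75],[0,0,0,0,0,0,0.75],[0,0,0,0,0,0,0.75],[0,0,0,0,0,0,0.75],[0,0,0,0,0,0,0.75]]'
python3 - <<'E'
from h import *
w=cap('wrist','w5.png');print(sense()['joints'])
for k in ['timer','dial_grip']:
  for r in find_in('wrist',k)[:1]: print(k,r,ray(w,r['xy'],.08))
E
```

```text
time_s: 17.35
tcp_pos: [0.418, -0.0818, 0.2295]
ee_rot: [[0.102, 0.995, 0.001], [0.995, -0.102, -0.0], [-0.0, 0.001, -1.0]]
wrist_force: [-0.8, -0.7, -0.2]
gripper_width: 0.749
time_s: 18.6
tcp_pos: [0.5981, -0.2344, 0.2444]
ee_rot: [[0.096, 0.995, 0.0], [0.995, -0.096, 0.0], [0.0, 0.0, -1.0]]
wrist_force: [-0.4, 0.7, -0.9]
gripper_width: 0.749
[-7.00558265e+00  2.30147691e+01  5.10259614e+00 -5.52383338e-03
 -7.20726185e+01 -8.85225377e+01]
timer {'xy': [258.5, 154.1], 'p': 0.58} [ 0.5791046  -0.22534775  0.08      ]
dial_grip {'xy': [256.6, 138.0], 'p': 0.95} [ 0.56226292 -0.22579207  0.08      ]
```

View pics/w5.png

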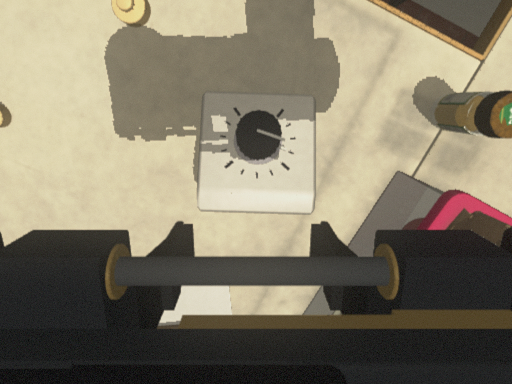

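The wrist view shows the timer case with front corners (204,95) and (316,96), facing away from the viewer, so uphill is image-down. The knob top is at (258,134). Long marks: 0 at (280,112), 4 at (288,166), 8 at (229,164), 12 at (237,111). The white line points to about (285,138), which suggests click 3. I'll fit the pose.

```bash
cat > fit.py <<'E'
from h import *
from scipy.optimize import least_squares
np.set_printoptions(precision=4,suppress=True)
w=cap('wrist')
T=np.tan(np.radians(25));C,S=np.cos(np.radians(25)),np.sin(np.radians(25))
obs=[('c',-.065,.065,(316,95)),('c',-.065,-.065,(204,94)),('m',0,0,(280,112)),('m',4,0,(288,166)),('m',8,0,(229,164)),('m',12,0,(237,111)),('m',6,0,(257,176)),('m',2,0,(295,139)),('m',10,0,(223,149)),('k',0,0,(258,133))]
def X(p,k,a,b,h=0):
    x0,y0,yaw,s,r=p
    if k=='c': v=np.array([a,b,.03])
    else:
        if k=='m': th=np.radians(24*(a-6)); q=np.array([r*np.cos(th),-r*np.sin(th),0])   # uphill, left(+y), normal
        elif k=='k': q=np.array([0,0,.033])
        else: q=np.array([a,b,h])
        v=np.array([-.065,0,.03])+s*np.array([C,0,S])+q[0]*np.array([C,0,S])+q[1]*np.array([0,1,0])+q[2]*np.array([-S,0,C])
    c,n=np.cos(yaw),np.sin(yaw)
    return np.array([x0+c*v[0]-n*v[1],y0+n*v[0]+c*v[1],v[2]])
f=least_squares(lambda p:np.ravel([np.subtract(proj(w,X(p,*o[:3])),o[3]) for o in obs]),[.58,-.226,-.1,.06,.035])
p=f.x
if __name__=='__main__':
    print(p,np.degrees(p[2]));print(f.fun.reshape(-1,2))
    # pointer candidates: predicted direction on knob top
    for n in range(1,6):
        th=np.radians(24*(n-6)); print(n,np.array(proj(w,X(p,'x',.02*np.cos(th),-.02*np.sin(th),.033))))
    s=sense();R=s['ee_rot']
    z=-np.array([-S*np.cos(p[2]),-S*np.sin(p[2]),C]); print('tip axis',z)
    for h in (.12,.05,.008):
        t=X(p,'x',0,0,h);print(h,t,1000*R.T@(t-s['tcp_pos']))
E
python3 fit.py
```

```text
[ 0.5838 -0.2254 -0.0937  0.057   0.0412] -5.366009483874427
[[ -0.8704  -0.6237]
 [ -2.3523   0.7228]
 [ -0.1673   2.108 ]
 [ -1.4649   0.4576]
 [  2.0492   2.6006]
 [  0.1369   3.2328]
 [  1.8577   2.6514]
 [  0.2274  -0.3353]
 [ -0.9593 -10.1332]
 [  1.2858  -0.577 ]]
1 [276.2373 122.9666]
2 [278.8846 130.3933]
3 [278.1535 138.2323]
4 [274.1322 145.1206]
5 [267.4958 149.8344]
tip axis [ 0.4208 -0.0395 -0.9063]
0.12 [ 0.52   -0.2194  0.1628] [  7.663  -79.4407  81.2915]
0.05 [ 0.5495 -0.2222  0.0994] [  7.7549 -49.8643 144.7362]
0.008 [ 0.5672 -0.2238  0.0613] [  7.81   -32.1185 182.803 ]
```

The fit is consistent apart from one mislabelled mark: yaw -5.4°, knob axis through (0.567,-0.224,0.061), pointer at click 3. That leaves 5 clicks, or 120° about tool +z. I'll align above the knob with the wrist pre-turned by -50°.

```bash
python3 -m creep '[[4,-39.5,40.5,0,0,0,0.9],[4,-39.5,40.5,0,0,0,0.9],[0,0,0,-8.5,0,0,0.9],[0,0,0,-8.5,0,0,0.9],[0,0,0,-8,0,0,0.9],[0,0,0,0,0,-10,0.9],[0,0,0,0,0,-10,0.9],[0,0,0,0,0,-10,0.9],[0,0,0,0,0,-10,0.9],[0,0,0,0,0,-10,0.9]]'
python3 - <<'E'
from h import *
np.set_printoptions(precision=4,suppress=True)
s=sense();R=s['ee_rot'];print(s['joints'])
for t in ([.52,-.2194,.1628],[.5495,-.2222,.0994],[.5672,-.2238,.0613]): print(1000*R.T@(np.array(t)-s['tcp_pos']))
print(R[:,2])
cap('wrist','w6.png')
E
```

```text
time_s: 20.05
tcp_pos: [0.5206, -0.2193, 0.1632]
ee_rot: [[-0.633, 0.65, 0.421], [0.703, 0.71, -0.041], [-0.325, 0.27, -0.906]]
wrist_force: [-0.4, 0.2, -0.2]
gripper_width: 0.901
[ -6.6785   9.6333 -30.9098  -1.1384 -24.4568 -37.6127]
[ 0.4053 -0.567   0.1424]
[ 0.4123 -0.4776 70.1255]
[  0.4922  -0.3833 112.1665]
[ 0.4208 -0.041  -0.9062]
```

View pics/w6.png

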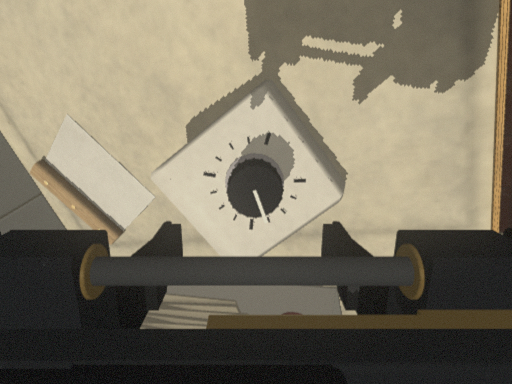

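The wrist view shows the pointer at (263,217), one mark before the long "4" at (251,224), with zero at (300,180). That confirms click 3. The knob at (255,187) is centred between the fingers. Now I'll descend along the axis.

```bash
python3 - <<'E'
from h import *
w=cap('wrist');n=np.array([-.4208,.0395,.9063]);b=np.array([.5672,-.2238,.0613])
print(proj(w,b+n*.025),proj(w,b-n*.008+n*.033))
E
python3 -m creep '[[0.5,-0.5,30,0,0,0,0.9],[0,0,30,0,0,0,0.9],[0,0,20,0,0,0,0.9],[0,0,15,0,0,0,0.9],[0,0,10,0,0,0,0.9],[0,0,5,0,0,0,0.9],[0,0,2,0,0,0,0.9],[0,0,0,0,0,0,0.9],[0,0,0,0,0,0,0.9],[0,0,0,0,0,0,0.9]]'
```

```text
[np.float64(253.59953438026503), np.float64(192.98705880866694)] [np.float64(253.59953438026503), np.float64(192.98705880866694)]
time_s: 21.4
tcp_pos: [0.5671, -0.2239, 0.0616]
ee_rot: [[-0.629, 0.654, 0.421], [0.707, 0.706, -0.041], [-0.324, 0.272, -0.906]]
wrist_force: [0.2, 0.6, -0.1]
gripper_width: 0.903
```

Predicted knob top is (253.6,193) against about (255,188) seen, so I'll shift about 3 mm along -y and then close.

```bash
python3 -m creep '[[1,-3,0,0,0,0,0.8],[0,0,0,0,0,0,0.7],[0,0,0,0,0,0,0.6],[0,0,0,0,0,0,0.5],[0,0,0,0,0,0,0.4],[0,0,0,0,0,0,0.3],[0,0,0,0,0,0,0],[0,0,0,0,0,0,0],[0,0,0,0,0,0,0],[0,0,0,0,0,0,0]]';python3 -c "
from h import *
s=sense();print(s['wrist_force'],s['moment'],s['joints'])"
```

```text
time_s: 22.65
tcp_pos: [0.5639, -0.2249, 0.0598]
ee_rot: [[-0.629, 0.654, 0.42], [0.707, 0.706, -0.041], [-0.323, 0.271, -0.907]]
wrist_force: [-3.5, 5.0, 1.9]
gripper_width: 0.523
[-3.46074436  4.99785965  1.86523077] [1.39253474 1.34066653 0.56205162] [ -6.77948274  22.37344672 -31.51713425  -2.74435538 -11.19943716
 -36.19873093]
```

```bash
python3 -m creep '[[1,0,0,0,0,5,0],[0,0,0,0,0,10,0],[0,0,0,0,0,10,0],[0,0,0,0,0,10,0],[0,0,0,0,0,10,0],[0,0,0,0,0,10,0],[0,0,0,0,0,10,0],[0,0,0,0,0,10,0],[0,0,0,0,0,10,0],[0,0,0,0,0,0,0]]';python3 -c "
from h import *
s=sense();print(s['wrist_force'],s['moment'],s['joints'])"
```

```text
time_s: 23.9
tcp_pos: [0.564, -0.2242, 0.0598]
ee_rot: [[0.597, 0.683, 0.421], [0.764, -0.643, -0.041], [0.243, 0.346, -0.906]]
wrist_force: [-1.1, 6.1, -0.0]
gripper_width: 0.524
[-1.1000348   6.1155281  -0.04454801] [1.24533957 1.05320306 0.5603247 ] [  -6.69064941   22.34345685  -31.67065107   -2.59351753  -10.99238164
 -121.47070419]
```

```bash
python3 -m creep '[[0,0,0,0,0,10,0],[0,0,0,0,0,10,0],[0,0,0,0,0,10,0],[0,0,0,0,0,5,0],[0,0,0,0,0,0,0],[0,0,0,0,0,0,0],[0,0,0,0,0,0,0.9],[0,0,0,0,0,0,0.9],[0,0,0,0,0,0,0.9],[0,0,0,0,0,0,0.9]]';python3 -m creep '[[0,0,0,0,0,0,0.9],[0,0,-5,0,0,0,0.9],[0,0,-15,0,0,0,0.9],[0,0,-25,0,0,0,0.9],[0,0,-30,0,0,0,0.9],[0,0,-35,0,0,0,0.9],[0,0,0,0,0,0,0.9],[0,0,0,0,0,0,0.9],[0,0,0,0,0,0,0.9],[0,0,0,0,0,0,0.9]]';python3 -c "
from h import *
s=sense();print(s['wrist_force'],s['joints'])
w=cap('wrist','w7.png');c=cap('top','t7.png');d=cap('scene','s7.png')
im=np.zeros((576,600,3),np.uint8)
im[:300,:400]=cv2.resize(w['color'],(400,300));im[300:,:300]=cv2.resize(c['color'][170:260,140:240],(300,276));im[300:,300:]=cv2.resize(d['color'][110:220,150:270],(300,276))
cv2.imwrite('pics/m7.png',im)"
```

```text
time_s: 25.15
tcp_pos: [0.5639, -0.2248, 0.0599]
ee_rot: [[0.881, 0.217, 0.421], [0.258, -0.965, -0.041], [0.397, 0.145, -0.906]]
wrist_force: [0.2, -0.0, -0.1]
gripper_width: 0.862
time_s: 26.4
tcp_pos: [0.5173, -0.22, 0.1584]
ee_rot: [[0.882, 0.218, 0.419], [0.258, -0.965, -0.041], [0.396, 0.144, -0.907]]
wrist_force: [0.1, -0.7, -0.9]
gripper_width: 0.899
[ 0.08159511 -0.73807671 -0.90908746] [  -6.83690098    9.80113609  -31.43074549   -1.34006138  -23.89043334
 -157.61670516]
```

View pics/m7.png

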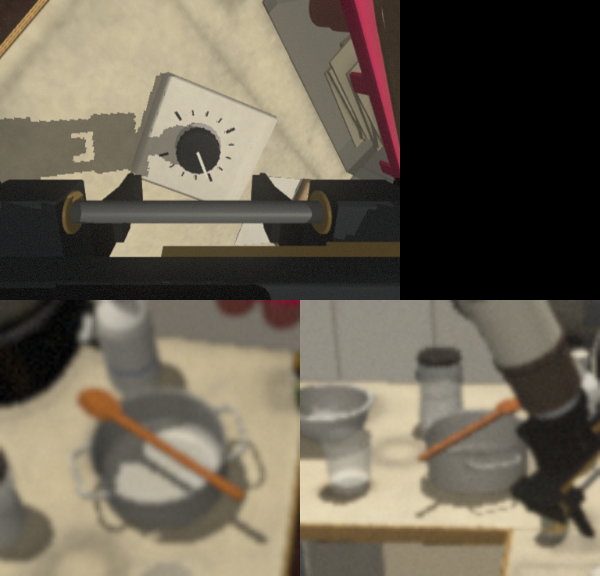

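The wrist part shows the pointer aimed at (210,182), near a long mark. The pot and spoon are unchanged. I'll check the mark with a labelled close-up (last picture).

```bash
python3 - <<'E'
from h import *
w=cap('wrist');C,S=np.cos(np.radians(25)),np.sin(np.radians(25))
yaw=-.0937;e=np.array([np.cos(yaw),np.sin(yaw),0]);l=np.array([-np.sin(yaw),np.cos(yaw),0])
up=C*e+[0,0,S];n=-S*e+np.array([0,0,C]);b=np.array([.5640,-.2246,.0600])-n*.008
im=cv2.resize(w['color'][120:260,180:330],None,fx=5,fy=5,interpolation=cv2.INTER_CUBIC)
k0=np.array(proj(w,b+.033*n))
for i in range(13):
    th=np.radians(24*(i-6));d=up*np.cos(th)-l*np.sin(th)
    u=proj(w,b+.05*d);cv2.putText(im,str(i),(int((u[0]-180)*5)-8,int((u[1]-120)*5)+6),0,.5,(0,0,255),1)
    q=np.array(proj(w,b+.033*n+.02*d))
    # mean brightness along the line on the knob top
    g=np.mean([w['color'][int(round(y)),int(round(x))].mean() for x,y in [k0+(q-k0)*t for t in np.linspace(.3,.9,12)]]);print(i,round(g))
cv2.imwrite('pics/z.png',im)
E
```

```text
0 52
1 52
2 54
3 54
4 54
5 55
6 53
7 64
8 175
9 51
10 53
11 51
12 51
```

View pics/z.png

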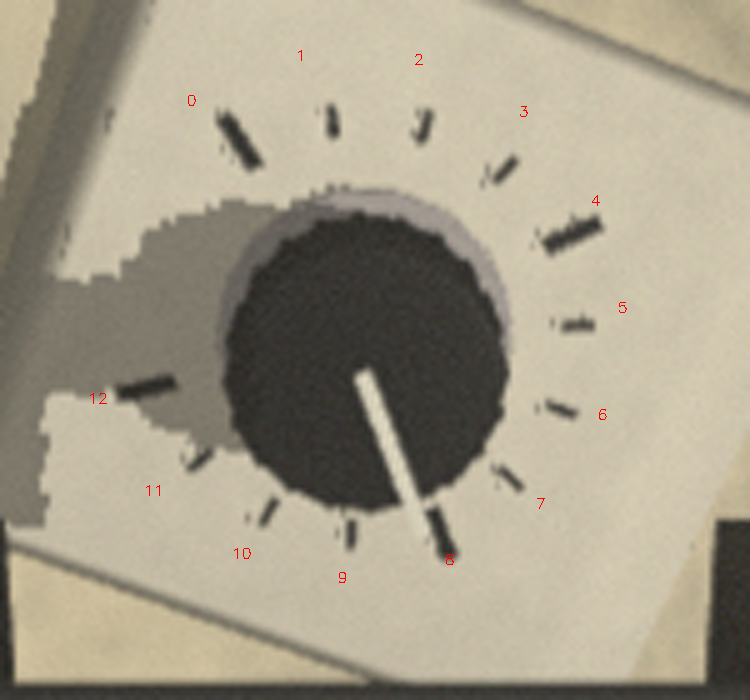

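The pointer stands on mark 8 and the gripper is open and clear of everything. Handing in.

```bash
python3 -c "
from h import *
s=sense();print(s['time_s'],s['wrist_force'],abs(s['joint_velocities']).max());print(finish_job())"
```

```text
26.6 [-0.92375686 -0.59886684 -0.20006092] 0.22462564077595643
the job is handed in; nothing more can be done
None
```

Both steps are done and the job is handed in, at 26.6 s of the 72 s allowed; no verdict was reported.

- **Spoon:** I laid it level across the pot's rim, touching down at about 6–7 N, and let go. The last pictures show it bridging the mouth with both ends sticking out, and the pot, spice jar and bottle looked unmoved. I did not re-measure its distance from the pot's axis after release. It was set down at my estimate of the centre, where two fits of the rim agreed within about 10 mm.
- **Timer:** I turned the knob 120° clockwise, from click 3 to click 8, and let go. The final close-up shows the white line on the long mark "8", and a brightness check along the knob picked 8 clearly (175 against 64 or less elsewhere).
- **Disagreement:** my first fit of the knob's centre was about 3–4 mm off the picture. I corrected it before gripping, and the side load while turning was only about 6 N.
- **At hand-in:** the gripper was open and about 0.1 m clear of the knob, with wrist force at noise level (about 1 N). I did not look at the two brass weights again after picking up the spoon.

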